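# Charge the refillable spray can on the bench filling station

## Robot

A 6-joint arm with a two-finger parallel gripper is mounted at the origin on the work surface. World frame = base frame: x ahead of the robot, y to its left, z up, the work surface at z = 0. Lengths are in m, angles in rad, forces in N, time in s.
With the tool pointing down it reaches from about 0.325 to 0.85 m from the base axis. Payload 4.4 kg.
Tool frame: the origin (TCP) lies midway between the tips of the shut fingers; the grasp point (between the pads) lies 19 mm behind it; z points along the fingers, y is the line along which they close (so a half turn about z gives the same grasp; the last joint's range is limited). The gripper opens to 94 mm and grips with 3 to 60 N. Pads are 16 mm wide; open, the fingers measure 119 mm over their backs; the gripper's body (75 mm by 177 mm) begins 78 mm behind the grasp point.
Start: joints at [-1.266, 0.207, 1.542, -0, 1.393, -0.15], TCP at [0.253, -0.516, 0.205] pointing down, gripper open.
Joint ranges: [-2.73, 2.73], [-0.86, 2.22], [0.23, 2.46], [-1.11, 4.25], [0.08, 2.63], [-2.82, 2.82]. Speed limits (rad/s): [2.79, 2.79, 3.14, 3.14, 3.14, 3.14].

## Interface

Orientations are given as a 3x3 rotation matrix whose columns are the frame's x, y, z axes.
In Python, from rig import robot gives the robot as it stands. The module is installed in compiled form; this text tells all that it offers.
- The arm moves only by the tool send_rows, never from a script. Its argument "increments" is a list of rows, each a list of 5 numbers: the shift along the tool's x, y, z in mm, then the turn about the tool's z in degrees, then the closure, from 0 (fully open) to 1 (shut). In form: [[x, y, z, spin, grip], ...]. A call has 1 to 10 rows; each row is the pose to reach, as a shift and turn from the pose commanded when the call began, along the tool's axes at that moment; what a row does not reach only later rows make up. A row lasts 1/8 s, in which the tool goes at most 62.5 mm and 10.7 degrees, less where a joint would pass 70% of its speed; a pose out of reach is approached as far as the arm can. A call with a gripper value outside its range is refused whole. The fingers move at their own pace and stop on an object; "grip_force" is the grip in N (left out, the last holds). Time passes only in rows, so rows that repeat a pose let the fingers close. It gives the time, the measured TCP pose, the force, the opening and the grip force at its end, in the units of the state.
- robot.get_obs(): the state, without advancing time (a new reading comes with each control period).
- robot.get_image(name): name is "side" or "top" or "wrist"; returns the picture (400x640x3 uint8, red, green, blue); there is no depth.
- robot.get_calibration(name): a dict with "fx", "fy", "cx", "cy" (pixels), "rvec" (rotation vector, rad) and "tvec" (3), from world to camera coordinates, as OpenCV has them. Camera axes: x right, y down, z forward; pixel columns grow to the right and rows downward; lengths in m; the calibration is good to about 2 mm. A picture is of the moment at which its call begins: read the wrist's pose just before it. get_calibration takes no time and is no camera call; for the wrist camera it gives the pose at the moment of the call.
- robot.finish_job(): hands the job in; it is judged then, once.
The state is a dict: "t": time; "joints": joint angles; "dq": joint speeds; "joint_torque": joint torques, N m; "tcp_pos": TCP position; "tcp_rot": TCP orientation; "ft_force": force on the tool from outside, world axes, zero at the start; "ft_torque": the same for the moment, N m; "width": finger opening in m; "finger_force": force on a finger pad.
Only numpy, scipy, OpenCV 4.12 (cv2) and the standard library are available. Lean on these libraries where they do the work, as an engineer would, in place of code of your own. Each camera call takes 0.05 s, during which the arm holds its last target. There are 200 camera calls.

## Task

Refill the small spray can on the bench filling station: it must stand upright in the station's sprung ring with its cap on, and be pushed down until the ring has gone fully home against the collar. Finish while still holding the capped can pressed fully down, without letting go. Leave the other things on the bench where they are.

Things in the scene. Friction and masses are not known exactly. Their poses are not given: they have to be found in the camera images.
- can_mid (a point): Small refillable spray can, loose, upright, bare aluminium, 160 g. Body 53 mm across, 100 mm tall; on top a flat ledge 4.8 mm wide, a neck 43.4 mm across and 7 mm tall, a sloping dome and a white spray head 15 mm across, its top 126 mm above the foot. This point: on its axis half-way up the body, 50 mm above the foot and 50 mm below the ledge; z up the can.
- cap_mid (a point): The can's own cap, grey plastic, loose, open side down: 54 mm across, 38 mm tall, inside 47 mm across and 35 mm deep, 25 g. It drops loosely over spray head and neck (1.8 mm play all round) until its rim rests on the can's ledge. This point: on its axis half-way up, 19 mm above the rim; seated it is 69 mm above can_mid. z to its closed top.
- ring_mouth (a point): Filling station's sprung ring: dark steel, flange 88 mm across, bore 57 mm, on a coil spring over a fixed aluminium collar. This point: centre of its top face, 112 mm above the bench when up; it moves with the ring. The can's foot rests on a seat 30 mm below it (can_mid then 20 mm above it). x looks to the station's rear: regulator and gauge 75 to 115 mm behind, up to 121 mm high.
- fill_ring (a joint): How far the sprung ring is pressed down, in m: 0 up, 0.012 fully down, its flange on the collar. About 6 N starts it, 13 N presses it fully down; it rises when let go. The weight of can and cap does not move it. The station under it is a grey steel box fixed to the bench, 190 x 150 mm, 55 mm high.
- masking_roll: Leave alone: roll of masking tape lying flat, 92 mm across, 24 mm high. Origin at the underside.
- tape_measure: Leave alone: tape measure, 68 x 40 x 60 mm high. The remaining bench things (larger closed spray can and brush pot 195 mm tall, glue bottle 170 mm, screwdriver, try square, offcut) lie farther out, over 0.75 m from the robot or over 45 degrees to its sides, and are left alone too. Origin at the underside.
Mind the look-alikes: they are no part of the job. Leave any green, red or yellow look-alike of the part that bears cap_mid alone.

How it is judged:
At the end, for the whole second after the job is handed in: Through the last second: ring down at least 10 of 12 mm, pressed by the can (over 6 N), not by the robot directly; can upright, seated within 3 mm, centred within 5 mm; cap on the can's ledge within 3 mm, centred within 5 mm, square within 0.12 rad; fingers bearing on can or cap (over 3 N) (value of joint fill_ring above 0.01 m and horizontal distance between can_mid and ring_mouth below 0.005 m and z of can_mid in the frame of ring_mouth between 0.017 and 0.023 m and angle between can_mid's own z axis and vertical below 0.12 rad and horizontal distance between cap_mid and can_mid below 0.005 m and z of cap_mid in the frame of can_mid between 0.066 and 0.0725 m and angle between the z axis of cap_mid and the z axis of can_mid, either way round below 0.12 rad and (contact force between the fingers and can above 3 N or contact force between the fingers and cap above 3 N) and contact force between can and fill_ring above 6 N and contact force between each of the arm, the fingers and fill_ring below 2 N); the arm keeps its last pose, push and grip.
It fails at once if another thing on the bench is moved more than 40 mm (distance of any of masking_roll, tape_measure, screwdriver, paint_can, glue_bottle, brush_pot, try_square, offcut from where it was at the start of the episode above 0.04 m).
It also fails if it takes over 58 s, if anything falls off the work surface, if the arm or the gripper's body presses on something with over 40 N, if the wrist force passes 120 N, or if a joint passes its speed limit or range.

## Working session

There is one attempt and no reset: what is moved stays moved. The work goes in short steps, Python scripts to look and compute and a tool call to move; the robot and the scene stay as the last step left them, time stands still between calls to the robot, and variables do not carry over. Pictures are saved under pics/ and viewed, at most 10 in all, crops included, and the job is handed in when it is done.

Besides the shell and the picture viewer there is one more tool, called after "Request:" as name([rows], argument=value, ...), one row to a line, values as JSON. send_rows: Moves the arm, as the interface text tells. Its arguments: {"type":"object","properties":{"increments":{"type":"array","items":{"type":"array","items":{"type":"number"}}},"grip_force":{"type":"number"}},"required":["increments"]}

```bash
mkdir -p pics; cat > h.py <<'E'
import numpy as np, cv2
from rig import robot
def cal(n):
    c=robot.get_calibration(n); K=np.array([[c['fx'],0,c['cx']],[0,c['fy'],c['cy']],[0,0,1.]])
    R=cv2.Rodrigues(np.array(c['rvec'],float))[0]; t=np.array(c['tvec'],float).ravel()
    return K,R,t
def ray(C,u,v):
    K,R,t=C; d=R.T@np.linalg.inv(K)@np.array([u,v,1.]); return -R.T@t,d
def onz(C,u,v,z):
    o,d=ray(C,u,v); return o+d*(z-o[2])/d[2]
def proj(C,p):
    K,R,t=C; q=K@(R@np.array(p)+t); return q[:2]/q[2]
def snap(n,f):
    C=cal(n); im=robot.get_image(n); cv2.imwrite(f'pics/{f}.png',im[:,:,::-1]); return C,im
E
python3 - <<'E'
from h import *
for n in('top','side'):
    C,im=snap(n,n+'0'); print(n,-C[1].T@C[2],C[1][2])
a=cv2.imread('pics/top0.png');b=cv2.imread('pics/side0.png')
cv2.imwrite('pics/both0.png',cv2.resize(np.vstack([a,b]),(480,600)))
o=robot.get_obs();print(o['t'],o['tcp_rot'],o['ft_force'],o['width'])
E
```

```text
top [ 0.3863339  -0.04946969  1.08932036] [ 0.12095777 -0.00530411 -0.99264348]
side [0.14356578 0.44190846 0.86676063] [ 0.38702672 -0.48883285 -0.78182655]
0.1 [[ 8.97907775e-01  4.40183180e-01 -6.28265955e-04]
 [ 4.40183536e-01 -8.97905747e-01  1.92970663e-03]
 [ 2.85300788e-04 -2.00925091e-03 -9.99997941e-01]] [ 0.20039943  0.12211436 -0.39435051] 0.09401172866912576
```

View pics/top0.png

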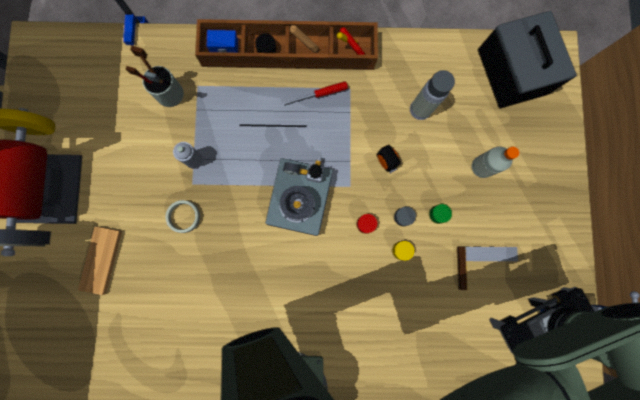

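View pics/side0.png

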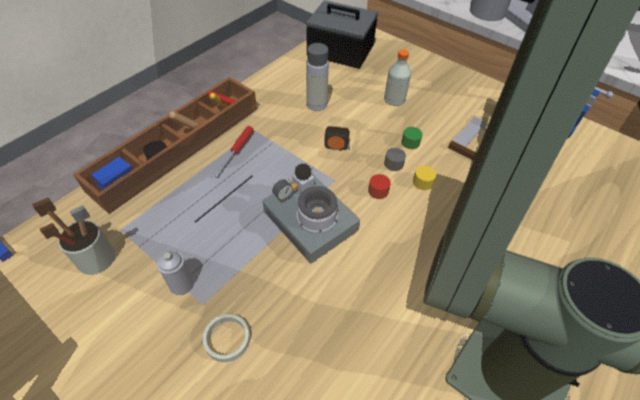

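Candidates for the cap (top view): red (368,223), grey (405,216), green (441,213) and yellow (403,250). The grey one fits, because the cap is grey plastic. The can is bare aluminium with a white head at (183,150), and the ring is at (300,203). Next I'll measure them and enlarge a crop to confirm.

```bash
python3 - <<'E'
from h import *
C=cal('top');S=cal('side')
im=cv2.imread('pics/top0.png');sd=cv2.imread('pics/side0.png')
for n,u,v,z in[('red',368,223,.038),('grey',405,216,.038),('green',441,213,.038),('yellow',403,250,.038),('canhead',183,149,.126),('ring',300,203,.112),('roll',183,217,.024),('tape',386,155,.06),('boxUL',281,157,.055),('boxUR',336,168,.055),('boxLR',319,236,.055),('boxLL',266,225,.055)]:
    p=onz(C,u,v,z);print(n,p.round(3),'r',np.hypot(*p[:2]).round(3),'side px',proj(S,p).round(0))
g=lambda a,x,y,w,h:cv2.resize(a[y:y+h,x:x+w],(400,300),interpolation=cv2.INTER_CUBIC)
cv2.imwrite('pics/crop1.png',np.vstack([np.hstack([g(im,340,180,120,90),g(im,140,115,100,75)]),np.hstack([g(im,250,145,120,90),g(sd,340,110,120,90)])]))
E
```

```text
red [ 0.46  -0.218  0.038] r 0.509 side px [381. 181.]
grey [ 0.481 -0.321  0.038] r 0.578 side px [396. 155.]
green [ 0.491 -0.422  0.038] r 0.647 side px [413. 134.]
yellow [ 0.387 -0.314  0.038] r 0.498 side px [425. 174.]
canhead [0.639 0.277 0.126] r 0.696 side px [173. 252.]
ring [ 0.504 -0.029  0.112] r 0.505 side px [322. 199.]
roll [0.47  0.3   0.024] r 0.558 side px [230. 334.]
tape [ 0.648 -0.265  0.06 ] r 0.7 side px [335. 132.]
boxUL [0.639 0.027 0.055] r 0.64 side px [263. 199.]
boxUR [ 0.61  -0.127  0.055] r 0.623 side px [313. 169.]
boxLR [ 0.421 -0.081  0.055] r 0.429 side px [363. 219.]
boxLL [0.449 0.063 0.055] r 0.453 side px [314. 253.]
```

View pics/crop1.png

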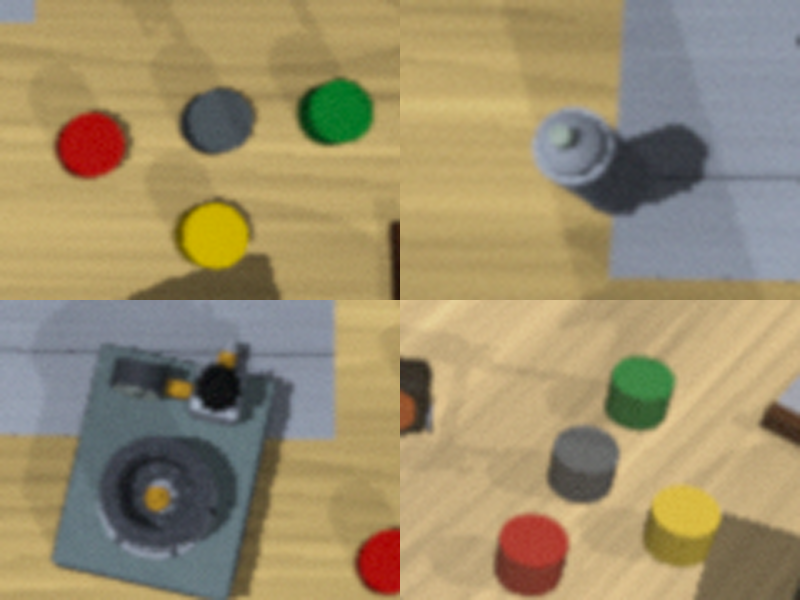

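The crop confirms it: the grey cap is at top-view pixel (405,216), with red left, green right and yellow below. The can is at (181,149) and the ring at (297,204). I'll rise and set out towards the can.

Request:
send_rows([
  [0,0,-60,0,0],
  [40,-30,-100,0,0],
  [88,-69,-105,0,0],
  [136,-107,-105,0,0],
  [184,-145,-105,0,0],
  [232,-183,-105,0,0],
  [280,-220,-105,0,0],
  [328,-258,-105,0,0],
  [376,-296,-105,0,0],
  [424,-333,-105,0,0],
], grip_force=25)

```text
t: 1.35
tcp_pos: [0.4875, -0.0287, 0.3102]
tcp_rot: [[0.898, 0.44, -0.0], [0.44, -0.898, -0.0], [-0.0, 0.0, -1.0]]
ft_force: [1.5, 0.1, -0.5]
width: 0.094
finger_force: 0.0
```

```bash
python3 - <<'E'
from h import *
C=cal('wrist');o=robot.get_obs();R=np.array(o['tcp_rot']);c=-C[1].T@C[2]
print(o['tcp_pos'],'cam in tool',R.T@(c-o['tcp_pos']),'axis in tool',R.T@C[1][2],'K',C[0][0,0])
print('todo tool mm',R.T@(np.array([.639,.277,.31])-o['tcp_pos'])*1e3)
E
```

```text
[ 0.48751227 -0.028669    0.31016093] cam in tool [ 0.06979969 -0.00030246 -0.17887414] axis in tool [-2.43342351e-01 -6.85965217e-04  9.69940220e-01] K 336.4985044059413
todo tool mm [ 2.70588351e+02 -2.07759557e+02  8.74188082e-02]
```

```bash
python3 - <<'E'
from h import *
C,im=snap('wrist','w_ring')
print(proj(C,[.504,-.029,.112]))
E
```

```text
[325.00546339 162.41046266]
```

View pics/w_ring.png

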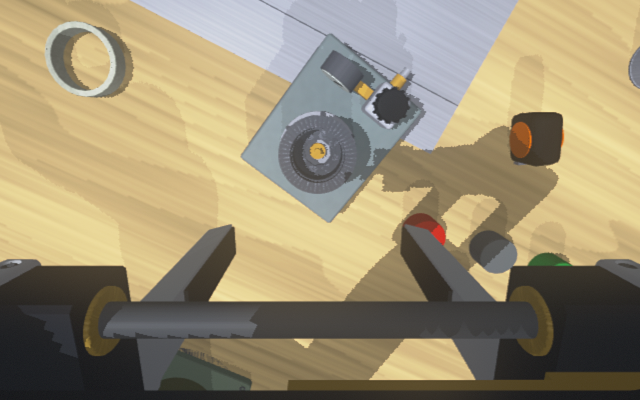

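Request:
send_rows([
  [46,-35,0,0,0],
  [92,-70,0,0,0],
  [138,-106,0,0,0],
  [184,-141,0,0,0],
  [230,-177,0,0,0],
  [270,-208,0,0,0],
  [270,-208,0,0,0],
])

```text
t: 2.28
tcp_pos: [0.638, 0.2776, 0.3074]
tcp_rot: [[0.896, 0.444, -0.004], [0.444, -0.896, -0.001], [-0.004, -0.001, -1.0]]
ft_force: [0.4, -1.3, -0.2]
width: 0.0942
finger_force: 0.0
```

```bash
python3 - <<'E'
from h import *
C,im=snap('wrist','w_can');np.savez('w_can.npz',K=C[0],R=C[1],t=C[2])
print(proj(C,[.639,.277,.126]),robot.get_obs()['tcp_pos'])
E
```

```text
[319.42636972 176.8545416 ] [0.63770234 0.27567252 0.30826406]
```

View pics/w_can.png

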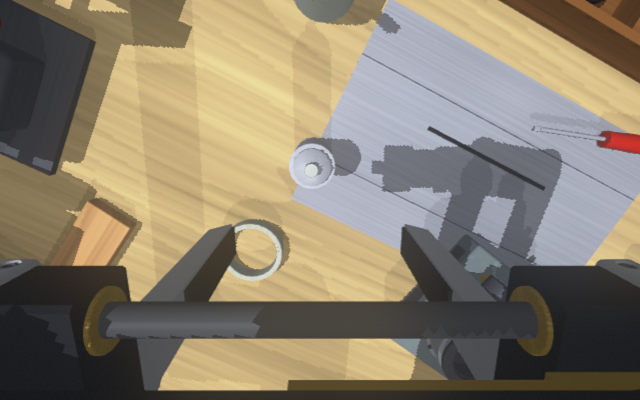

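The wrist view shows the can's head at (311,170), with the can clear of the roll at (255,250). The ring's flange is centred near (318,153) in the earlier picture. I'll measure both.

```bash
python3 - <<'E'
from h import *
C=cal('wrist');im=cv2.imread('pics/w_can.png');h=cv2.cvtColor(im,cv2.COLOR_BGR2HSV)
# head: brightest, low saturation
w=(h[...,2]>215)&(h[...,1]<60);w[:,:285]=0;w[:,340:]=0;w[:140]=0;w[195:]=0
n,l,s,c=cv2.connectedComponentsWithStats(w.astype(np.uint8));print(s[1:],c[1:].round(1))
print('head',[onz(C,u,v,.126).round(4) for u,v in [(311,170),(312,170)]],'ledge',onz(C,312,166,.1).round(4))
o=robot.get_obs();R=np.array(o['tcp_rot']);print('tcp',o['tcp_pos'],'tool mm',R.T@(onz(C,311.5,170,.126)-o['tcp_pos'])*1e3)
T=cal('top');print(onz(T,181,149,.126).round(4))
# head cluster in the top picture
t=cv2.imread('pics/top0.png')
big=np.vstack([cv2.resize(im[130:205,270:370],(800,600),interpolation=cv2.INTER_CUBIC)]);
r=cv2.imread('pics/w_ring.png')[95:205,260:375]
cv2.imwrite('pics/crop2.png',np.hstack([cv2.resize(big,(400,300)),cv2.resize(r,(400,383))[:300]]))
E
```

```text
[[289 144  44  45 647]
 [329 154   4   5  10]
 [333 161   1   1   1]
 [333 163   1   2   2]
 [333 170   1   2   2]] [[304.3 169.3]
 [330.5 156. ]
 [333.  161. ]
 [333.  163.5]
 [333.  170.5]]
head [array([0.6414, 0.2864, 0.126 ]), array([0.6419, 0.2854, 0.126 ])] ledge [0.6419 0.2859 0.1   ]
tcp [0.63770234 0.27567252 0.30826406] tool mm [  8.72727356  -7.37689313 182.23542181]
[0.6386 0.2818 0.126 ]
```

View pics/crop2.png

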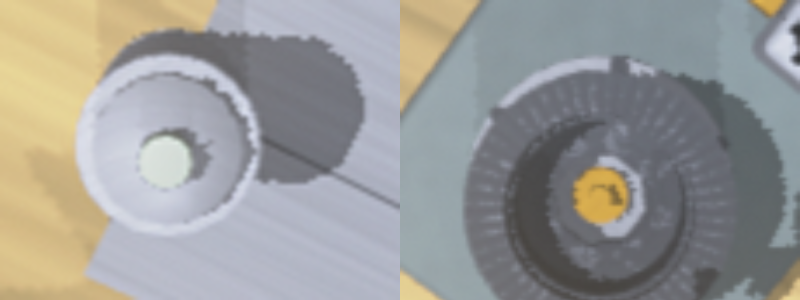

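Request:
send_rows([
  [9,-7,30,0,0],
  [9,-7,80,0,0],
  [9,-7,130,0,0],
  [9,-7,180,0,0],
  [9,-7,220,0,0],
  [9,-7,252,0,0],
  [9,-7,252,0,0],
  [9,-7,252,0,0.3],
  [9,-7,252,0,1],
  [9,-7,252,0,1],
], grip_force=30)

```text
t: 3.58
tcp_pos: [0.6443, 0.2855, 0.0606]
tcp_rot: [[0.898, 0.44, 0.003], [0.44, -0.898, 0.001], [0.003, 0.001, -1.0]]
ft_force: [-0.0, -0.2, -0.1]
width: 0.0673
finger_force: 0.0
```

Request:
send_rows([
  [0,0,0,0,1],
  [0,0,0,0,1],
  [0,0,0,0,1],
])

```text
t: 3.95
tcp_pos: [0.6435, 0.2856, 0.0591]
tcp_rot: [[0.898, 0.44, 0.001], [0.44, -0.898, 0.001], [0.001, -0.0, -1.0]]
ft_force: [-0.5, 0.6, 2.7]
width: 0.0528
finger_force: 29.8
```

Request:
send_rows([
  [0,0,-30,0,1],
  [0,0,-80,0,1],
  [-10,6,-135,0,1],
  [-40,26,-185,0,1],
  [-85,56,-220,0,1],
  [-132,87,-240,0,1],
  [-180,118,-240,0,1],
  [-228,150,-240,0,1],
  [-276,182,-240,0,1],
  [-323,213,-240,0,1],
])

```text
t: 5.2
tcp_pos: [0.4452, -0.0497, 0.2977]
tcp_rot: [[0.898, 0.44, -0.001], [0.44, -0.898, -0.0], [-0.001, -0.0, -1.0]]
ft_force: [1.5, -0.4, -0.8]
width: 0.0534
finger_force: 29.8
```

Request:
send_rows([
  [0,0,0,0,1],
  [0,0,0,0,1],
  [0,0,0,0,1],
])

```text
t: 5.58
tcp_pos: [0.4472, -0.0472, 0.2982]
tcp_rot: [[0.897, 0.442, -0.0], [0.442, -0.897, 0.001], [-0.0, -0.001, -1.0]]
ft_force: [-0.2, 0.2, -1.6]
width: 0.0529
finger_force: 29.9
```

```bash
python3 - <<'E'
from h import *
C,im=snap('wrist','w_ring2');o=robot.get_obs();R=np.array(o['tcp_rot']);print(o['tcp_pos'],o['width'])
print(proj(C,[.510,-.017,.112]))
hs=cv2.cvtColor(im,cv2.COLOR_RGB2HSV)
m=((hs[...,0]>10)&(hs[...,0]<28)&(hs[...,1]>170)&(hs[...,2]>120)).astype(np.uint8)
n,l,s,c=cv2.connectedComponentsWithStats(m);print([(c[i].round(1),s[i,4]) for i in range(1,n) if s[i,4]>30])
np.savez('ring2.npz',K=C[0],R=C[1],t=C[2])
E
```

```text
[ 0.44729412 -0.0471522   0.2981988 ] 0.05275011495872471
[319.06892709 112.11954115]
[(array([532.2, 105.5]), np.int32(738)), (array([459. , 261.3]), np.int32(108))]
```

View pics/w_ring2.png

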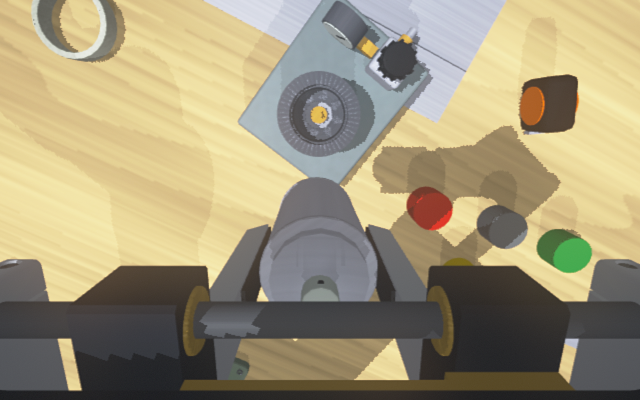

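The ring is in clear view, flange centred about (319,113.5). The can hangs straight in the fingers, its ledge's far edge near v=220. I'll fit the ring and check the can's offset.

```bash
python3 - <<'E'
from h import *
z=np.load('ring2.npz');C=(z['K'],z['R'],z['t']);im=cv2.imread('pics/w_ring2.png');g=cv2.GaussianBlur(cv2.cvtColor(im,cv2.COLOR_BGR2GRAY),(3,3),0)
c=cv2.HoughCircles(g[50:180,250:390],cv2.HOUGH_GRADIENT,1,3,param1=80,param2=18,minRadius=20,maxRadius=46);
for x in (c[0][:8] if c is not None else []): print('hough',x+[250,50,0])
o=robot.get_obs();R=np.array(o['tcp_rot']);p=np.array(o['tcp_pos'])
# expected outline of flange & bore for centre guess
def box(P,r,n=72):
    q=np.array([proj(C,P+r*np.array([np.cos(a),np.sin(a),0])) for a in np.linspace(0,2*np.pi,n)]);return q.min(0).round(1),q.max(0).round(1)
P=np.array([.510,-.017,.112]);print('flange',box(P,.044),'bore',box(P,.0285))
# can outline expected with dx 0
for dx in(0,-.0015):
    print('ledge box',box(p+R@[dx,0,-.041],.0265),'neck top',box(p+R@[dx,0,-.048],.0217),'foot',box(p+R@[dx,0,.059],.0265))
print('sat rows at u=319', im[170:310:2,319].sum(1)//3)
print('row113', list(im[113,270:370:1].sum(1)//3)); print('col319',list(im[62:165,319].sum(1)//3))
E
```

```text
hough [318.5        116.5         28.79999924]
hough [315.5        112.5         27.20000076]
hough [318.5        111.5         28.60000038]
hough [314.5        108.5         36.40000153]
hough [332.5        112.5         40.90000153]
hough [310.5        118.5         33.20000076]
hough [321.5        113.5         32.09999847]
hough [331.5        120.5         44.29999924]
flange (array([277.3,  67.7]), array([360.9, 153.9])) bore (array([292. ,  83.6]), array([346.1, 139.5]))
ledge box (array([259.4, 216. ]), array([377.8, 324.4])) neck top (array([267.9, 232.2]), array([369.4, 324.6])) foot (array([282.4, 174.2]), array([354.4, 243.4]))
ledge box (array([259.5, 219.3]), array([377.7, 327.3])) neck top (array([268. , 235.7]), array([369.2, 327.6])) foot (array([282.4, 176.2]), array([354.3, 245.2]))
sat rows at u=319 [174 173 173 169 116 111 112 112 112 111 111 112 112 113 112 112 112 113
 112 113 113 113 111 112 132 129 130 131 131 118 110 109 129 127 125 129
 128 129 130 131 132 131 130 131 131 134 132 133 133 130 129 128 127 106
 107  66  47 105 106 135 146 147 148 147 148 145  6
[... 2555 characters left out ...]
 np.uint64(167), np.uint64(168), np.uint64(171), np.uint64(193), np.uint64(143), np.uint64(174), np.uint64(131), np.uint64(108), np.uint64(110), np.uint64(112), np.uint64(114), np.uint64(117), np.uint64(113), np.uint64(112), np.uint64(113), np.uint64(115), np.uint64(114), np.uint64(112), np.uint64(92), np.uint64(74), np.uint64(79), np.uint64(106), np.uint64(109), np.uint64(88), np.uint64(128), np.uint64(123), np.uint64(121), np.uint64(121), np.uint64(120), np.uint64(121), np.uint64(120), np.uint64(121), np.uint64(121), np.uint64(120), np.uint64(120), np.uint64(130), np.uint64(173), np.uint64(176), np.uint64(174), np.uint64(174), np.uint64(174), np.uint64(175), np.uint64(174), np.uint64(174)]
```

Relative to the TCP, the ring is at tool x ≈ +67 mm and y ≈ 0. The can axis sits at about −1 mm. I'll move 68 mm and lower to just inside the bore, watching the force.

Request:
send_rows([
  [30,0,0,0,1],
  [60,0,20,0,1],
  [68,0,60,0,1],
  [68,0,95,0,1],
  [68,0,118,0,1],
  [68,0,122,0,1],
  [68,0,126,0,1],
  [68,0,130,0,1],
  [68,0,134,0,1],
  [68,0,134,0,1],
])

```text
t: 6.88
tcp_pos: [0.5079, -0.0184, 0.1645]
tcp_rot: [[0.898, 0.44, 0.0], [0.44, -0.898, -0.0], [0.0, 0.0, -1.0]]
ft_force: [-0.8, -0.6, -1.5]
width: 0.0527
finger_force: 29.9
```

Request:
send_rows([
  [0,0,6,0,1],
  [0,0,12,0,1],
  [0,0,17,0,1],
  [0,0,21,0,1],
  [0,0,22,0,1],
  [0,0,22,0,1],
])

```text
t: 7.62
tcp_pos: [0.508, -0.0183, 0.1424]
tcp_rot: [[0.898, 0.44, 0.0], [0.44, -0.898, 0.0], [0.0, -0.0, -1.0]]
ft_force: [-0.3, 0.4, -1.6]
width: 0.0527
finger_force: 29.9
```

Request:
send_rows([
  [0,0,1,0,1],
  [0,0,2,0,1],
  [0,0,2,0,1],
  [0,0,2,0,0],
  [0,0,2,0,0],
  [0,0,2,0,0],
  [0,0,2,0,0],
  [0,0,2,0,0],
])

```text
t: 8.62
tcp_pos: [0.5079, -0.0183, 0.1404]
tcp_rot: [[0.898, 0.44, -0.0], [0.44, -0.898, 0.0], [-0.0, -0.0, -1.0]]
ft_force: [0.2, -0.2, 0.1]
width: 0.0935
finger_force: 0.0
```

```bash
python3 - <<'E'
from h import *
z=np.load('ring2.npz');C=(z['K'],z['R'],z['t']);print('cap',onz(C,504,223,.038))
T=cal('top');im=cv2.imread('pics/top0.png')
print('cap top',onz(T,340+220/400*120-.5,180+118/300*90,.038))
E
```

```text
cap [ 0.48998528 -0.30996908  0.038     ]
cap top [ 0.48239545 -0.32229537  0.038     ]
```

Request:
send_rows([
  [0,0,-50,0,0],
  [0,0,-110,0,0],
  [0,0,-165,0,0],
  [-20,34,-190,0,0],
  [-45,76,-190,0,0],
  [-72,121,-190,0,0],
  [-100,166,-170,0,0],
  [-126,211,-140,0,0],
  [-153,259,-115,0,0],
  [-153,259,-110,0,0],
])

```text
t: 9.88
tcp_pos: [0.4825, -0.3207, 0.2472]
tcp_rot: [[0.9, 0.436, -0.004], [0.436, -0.9, 0.003], [-0.003, -0.004, -1.0]]
ft_force: [-0.4, 0.5, -1.7]
width: 0.0938
finger_force: 0.0
```

```bash
python3 - <<'E'
from h import *
print(np.degrees(robot.get_obs()['joints']).round(1))
C,im=snap('wrist','w_cap');S,s2=snap('side','side_can');T,t2=snap('top','top_can')
o=robot.get_obs();R=np.array(o['tcp_rot']);p=np.array(o['tcp_pos'])
g=np.array([.485,-.318,.038]);print(p,proj(C,g))
a=cv2.resize(im[:,:,::-1][60:300,160:520],(600,400)) 
f=lambda A,P:cv2.resize(A[:,:,::-1][int(P[1])-45:int(P[1])+30,int(P[0])-50:int(P[0])+50],(267,200),interpolation=cv2.INTER_CUBIC)
row=np.hstack([f(s2,proj(S,[.508,-.018,.15])),f(t2,proj(T,[.508,-.018,.15]))]);row=np.hstack([row,np.zeros((200,66,3),np.uint8)])
cv2.imwrite('pics/v8.png',np.vstack([a,row])); np.savez('cap.npz',K=C[0],R=C[1],t=C[2],Rt=R,p=p)
E
```

```text
[-42.1  10.9  84.5  -0.   84.9  22. ]
[ 0.48461964 -0.31750261  0.25045886] [317.91223857 170.20092183]
```

View pics/v8.png

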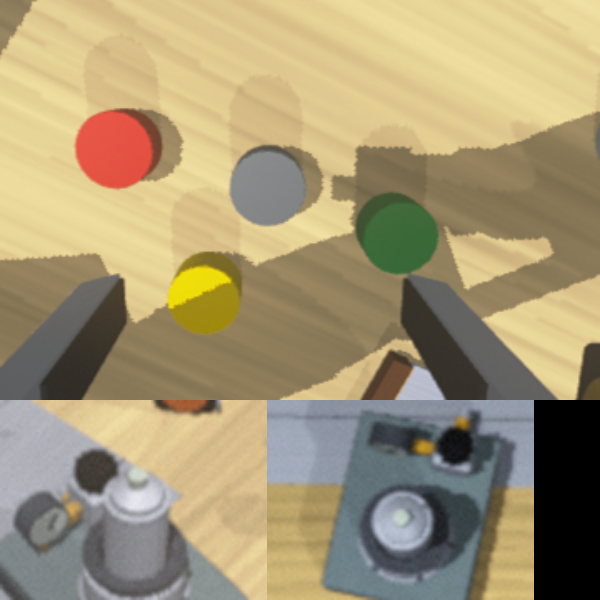

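The wrist part shows the grey cap at full-frame pixel (320,172). Red and green are about 105 mm to either side, clear of the open fingers (±60 mm), so no turn is needed. The lower crops show the can standing upright in the ring.

```bash
python3 - <<'E'
from h import *
z=np.load('cap.npz');C=(z['K'],z['R'],z['t']);P=onz(C,320.2,172.2,.038);print(P,z['Rt'].T@(P-z['p'])*1e3)
im=cv2.imread('pics/w_cap.png').astype(int)
print(im[172,285:360].sum(1)//3);print(im[140:205,320].sum(1)//3)
E
```

```text
[ 0.48404149 -0.321434    0.038     ] [ -2.31020086   3.45261309 212.45540653]
[190 193 197 196 195 197 198 200 203 205 207 208 191 153 139 138 138 139
 137 138 137 137 137 137 137 137 136 136 136 136 136 136 135 135 134 135
 135 135 135 135 134 134 134 133 133 133 133 134 134 133 133 132 133 133
 132 133 132 130 127 127 127 129 127 128 127 127 126 123 133 178 191 190
 191 187 148]
[179 178 178 177 173 168 158 102  80  82  98 136 139 137 137 137 137 137
 137 138 137 136 136 136 135 136 135 135 135 135 135 135 135 135 134 135
 134 134 134 134 134 134 133 133 132 133 133 132 132 133 132 133 132 132
 134 161 199 199 198 198 195 191 188 190 192]
```

Request:
send_rows([
  [-2,3,40,0,0],
  [-2,3,90,0,0],
  [-2,3,140,0,0],
  [-2,3,190,0,0],
  [-2,3,225,0,0],
  [-2,3,242,0,0],
  [-2,3,242,0,0],
  [-2,3,242,0,0],
  [-2,3,242,0,1],
  [-2,3,242,0,1],
], grip_force=30)

```text
t: 11.28
tcp_pos: [0.4848, -0.3225, 0.0097]
tcp_rot: [[0.898, 0.44, 0.002], [0.44, -0.898, -0.001], [0.001, 0.002, -1.0]]
ft_force: [0.3, 0.9, -0.2]
width: 0.0771
finger_force: 0.0
```

Request:
send_rows([
  [0,0,0,0,1],
  [0,0,0,0,1],
  [0,0,0,0,1],
])

```text
t: 11.65
tcp_pos: [0.484, -0.3218, 0.0085]
tcp_rot: [[0.898, 0.44, -0.0], [0.44, -0.898, 0.0], [-0.0, -0.0, -1.0]]
ft_force: [-0.1, 0.7, 1.6]
width: 0.0543
finger_force: 30.0
```

Request:
send_rows([
  [0,0,-40,0,1],
  [0,0,-100,0,1],
  [0,0,-160,0,1],
  [10,-17,-215,0,1],
  [35,-59,-250,0,1],
  [63,-106,-262,0,1],
  [92,-155,-262,0,1],
  [120,-203,-262,0,1],
  [145,-245,-262,0,1],
  [155,-262,-262,0,1],
])

```text
t: 12.9
tcp_pos: [0.5075, -0.0156, 0.2703]
tcp_rot: [[0.897, 0.443, -0.0], [0.443, -0.897, 0.001], [0.0, -0.001, -1.0]]
ft_force: [-0.6, -0.8, 0.0]
width: 0.0537
finger_force: 30.0
```

Request:
send_rows([
  [0,0,0,0,1],
  [0,0,0,0,1],
  [0,0,25,0,1],
  [0,0,45,0,1],
  [0,0,55,0,1],
  [0,0,60,0,1],
  [0,0,65,0,1],
  [0,0,69,0,1],
  [0,0,69,0,1],
])

```text
t: 14.02
tcp_pos: [0.5079, -0.0183, 0.2014]
tcp_rot: [[0.898, 0.44, -0.0], [0.44, -0.898, -0.0], [-0.0, -0.0, -1.0]]
ft_force: [-0.7, 0.0, 1.1]
width: 0.054
finger_force: 30.0
```

Request:
send_rows([
  [0,0,2,0,1],
  [0,0,4,0,1],
  [0,0,6,0,1],
  [0,0,8,0,1],
  [0,0,9,0,1],
  [0,0,9,0,1],
])

```text
t: 14.78
tcp_pos: [0.5078, -0.0183, 0.1923]
tcp_rot: [[0.898, 0.44, -0.0], [0.44, -0.898, 0.0], [-0.0, -0.0, -1.0]]
ft_force: [-0.6, -1.5, -0.3]
width: 0.0544
finger_force: 30.0
```

Request:
send_rows([
  [0,0,1,0,1],
  [0,0,2,0,1],
  [0,0,3,0,1],
  [0,0,4,0,1],
  [0,0,4,0,1],
], grip_force=50)

```text
t: 15.4
tcp_pos: [0.5081, -0.0183, 0.1889]
tcp_rot: [[0.898, 0.44, 0.001], [0.44, -0.898, -0.0], [0.0, 0.0, -1.0]]
ft_force: [-2.5, 0.0, 4.6]
width: 0.0539
finger_force: 50.0
```

Request:
send_rows([
  [0,0,2,0,1],
  [0,0,4,0,1],
  [0,0,6,0,1],
  [0,0,8,0,1],
  [0,0,9,0,1],
  [0,0,10,0,1],
  [0,0,10,0,1],
  [0,0,10,0,1],
])

```text
t: 16.4
tcp_pos: [0.5083, -0.0183, 0.1799]
tcp_rot: [[0.898, 0.44, 0.001], [0.44, -0.898, -0.0], [0.001, 0.001, -1.0]]
ft_force: [-2.3, 0.9, 9.2]
width: 0.0536
finger_force: 50.0
```

Request:
send_rows([
  [0,0,0.5,0,1],
  [0,0,1,0,1],
  [0,0,1.5,0,1],
  [0,0,2,0,1],
  [0,0,2,0,1],
  [0,0,2,0,1],
])

```text
t: 17.15
tcp_pos: [0.5084, -0.0182, 0.1784]
tcp_rot: [[0.898, 0.44, 0.001], [0.44, -0.898, -0.0], [0.001, 0.001, -1.0]]
ft_force: [-3.9, 0.2, 11.2]
width: 0.0536
finger_force: 50.0
```

Still on the spring (11 N). I'll press on until the force jumps at the stop.

Request:
send_rows([
  [0,0,1,0,1],
  [0,0,2,0,1],
  [0,0,3,0,1],
  [0,0,3,0,1],
  [0,0,3,0,1],
])

```text
t: 17.77
tcp_pos: [0.5091, -0.0181, 0.1784]
tcp_rot: [[0.898, 0.44, 0.003], [0.44, -0.898, 0.0], [0.003, 0.001, -1.0]]
ft_force: [-6.4, 1.7, 23.5]
width: 0.0537
finger_force: 50.0
```

```bash
python3 - <<'E'
from h import *
S,s=snap('side','side_end');T,t=snap('top','top_end')
f=lambda A,P:cv2.resize(A[:,:,::-1][int(P[1])-60:int(P[1])+60,int(P[0])-50:int(P[0])+50],(400,480),interpolation=cv2.INTER_CUBIC)
cv2.imwrite('pics/v9.png',np.hstack([f(s,proj(S,[.508,-.018,.15])),f(t,proj(T,[.508,-.018,.15]))]))
o=robot.get_obs();print(o['tcp_pos'],o['ft_force'],o['ft_torque'])
E
```

```text
[ 0.50911504 -0.01810854  0.17834875] [-7.17856509  2.16481167 24.2928424 ] [0.70640267 1.90684188 0.06170739]
```

View pics/v9.png

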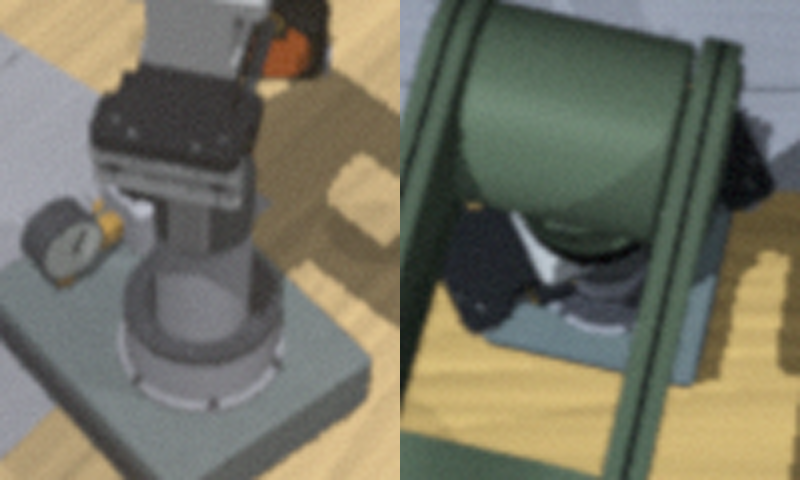

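The hard stop came at TCP z 0.1784, 12 mm below the cap's first contact. The force there is 24 N, above the 13 N full-press load. In the side view the ring flange lies on the collar, with the can upright and the cap square on it. Handing in.

```bash
python3 -c "
from rig import robot
print(robot.finish_job())"
```

```text
the job is handed in; nothing more can be done
None
```

I handed the job in with the capped can upright in the ring, pressed to the hard stop at about 24 N and still gripped, at about 18 s of the 58 s limit; the system gave no verdict back.

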